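# Fit the scale to the extension gauge and set its arm to the blue mark

### The job

Take the yellow scale plate out of its wooden stand and slide it upright into the slot of the grey extension gauge, scale face toward the arm's side (the robot's side), until it is fully home, and let go of it. Then squeeze the orange lock button on the arm's black head to release the telescoping arm, draw the arm out until its red pointer stands on the plate's blue mark, and finish while holding it there with the button still squeezed, since the arm springs back if released. Leave the things standing round about alone.

Things in the scene. Friction and masses are not known exactly. Their poses are not given: they have to be found in the camera images.
- plate_mid (a point): Centre of the yellow scale plate, a slab 8 mm thick (x), 110 long (y), 70 tall (z up), about 120 g. Its scale face (black ticks, one long blue mark) looks along its -x. At the start it stands in the 12 mm slot of the fixed wooden stand, foot 10 mm above the table, lower 24 mm between walls; the top 40 mm is clear to grip across the thickness.
- plate_mark (a point): The blue mark at the plate's top edge: on the plate's mid-thickness, 20 mm from the plate's centre along its -y axis, 35 mm above its centre. Moves with the plate.
- slot_floor (a point): Centre of the floor (12 mm above the table) of the aluminium slot on the fixed grey gauge: 10.5 mm wide (x), 113 long (y), walls 20 high, flared lips to 28, open above. z up; +y is the way the arm extends; -x is the arm's side, toward the robot. The seated plate's axes are parallel to these, its centre 35 mm above this point. The arm at home is clear of the plate's place.
- head_grip (a point): Middle of the grip on the arm's black head, 118 mm above the table, to be squeezed from above along the gauge's x, 34 mm across: orange button (20 wide, 24 tall) on the -x side, fixed rubber face at +x. 24 mm long in y; head's top 16 mm above this point; red pointer 30 mm below. Axes as slot_floor. Moves with the arm; at home 90 mm to -y of the slot's centre.
- pointer_tip (a point): Tip of the red pointer on the arm's head, 37 mm to +x of head_grip and 31 mm below it, passing 5 mm over the seated plate's top edge. It is on the mark when it and plate_mark have the same y in the gauge's axes. Moves with the arm.
- gauge_arm (a joint): Extension of the telescoping arm along the gauge's y, m: 0 fully in (start, locked), end stop 0.100. With the plate fully home the pointer is on the blue mark at about 0.070. A return spring (1.5 N at 0, 2.6 N at 0.070) pulls the arm in whenever it is not held; it locks nowhere but at 0.
- lock_button (a joint): How far the orange button is pushed into the head along the gauge's +x, m: 0 out (locks the arm at home), 0.005 fully in. The lock frees beyond 0.0034; pushing takes 2 N at first and 6 N fully in, so squeeze the head with 15 to 25 N.
- steel_cup: Bystander: small steel measuring cup, 65 mm across, 66 tall. Origin at its underside.
- dropper_t1: Bystander: small white dropper bottle with black cap, 21 mm across, 66 tall. Origin at its underside.
- fstyle_can: Bystander: white plastic jug-like can with a handle, 59x111x196. Origin at its underside.
- marker_blue: Bystander: blue felt marker lying flat, 140 mm long, 14 thick. Origin at its underside.
- scraper: Bystander: beige scraper lying flat, 56x115x9. Origin at its underside.
There are look-alikes about, which are no part of the job. What is shaped like the part that bears plate_mid but purple is not meant.

How it is judged:
By the outcome, as a careful person would: the job done as asked, in the order asked, and still so for the second after the job is handed in, while the arm keeps its last pose, push and grip.
It also fails if it takes over 48 s, if anything falls off the work surface, if the arm or the gripper's body presses on something with over 40 N, if the wrist force passes 120 N, or if a joint passes its speed limit or range.

### The arm

A 7-joint arm with a two-finger parallel gripper is mounted at the origin on a cart in front of the work surface, level with it; the furniture and walls round the work are solid. World frame = base frame: x ahead of the robot, y to its left, z up, the work surface at z = 0. Lengths are in m, angles in degrees, forces in N, time in s.
With the tool pointing down it reaches from about 0.4 to 0.85 m from the base axis. Payload 4.5 kg.
Tool frame: the origin (TCP) lies on the mounting face of the last link; the fingertips stand 173 mm ahead of it and the grasp point (between the pads) lies 155 mm ahead of it; z points along the fingers, y is the line along which they close (so a half turn about z gives the same grasp; the last joint's range is limited). The gripper opens to 85 mm and grips with 20 to 120 N. Pads are 22 mm wide; open, the fingers measure 114 mm over their backs; the gripper's body (76 mm by 85 mm) begins 54 mm behind the grasp point. The pads swing forward as they close: fully open they stand 13 mm farther back than shut.
Start: joints at [-73.407, 39.483, -11.15, 89.685, 9.013, 51.709, -12.324], TCP at [0.158, 0.605, 0.405] pointing down, gripper open.
Joint ranges: [-172.22, 172.22], [-26.19, 119.32], [-84.43, 86.54], [7.71, 146.69], [-57.33, 237.33], [2.42, 119.75], [-152.13, 152.13]. Speed limits (degrees/s): [147.25, 147.25, 180, 180, 180, 180, 180].

### API

Orientations are given as a 3x3 rotation matrix whose columns are the frame's x, y, z axes.
In Python, from station import ctrl, cams gives the robot as it stands.
- The arm moves only by the tool servo_tool, never from a script. Its argument "moves" is a list of rows, each a list of 2 entries, a list of its own where there are three numbers: the shift along the tool's x, y, z in units of 0.15 m (1.0 is 0.15 m), then the turn, a rotation vector about the tool's x, y, z in units of 180 degrees (1.0 is 180 degrees). A call has 1 to 20 rows; each row is the pose to reach, as a shift and turn from the pose commanded when the call began, along the tool's axes at that moment, turning the shorter way round; what a row does not reach only later rows make up. A row lasts 1/8 s, in which the tool goes at most 62.5 mm and 10.7 degrees, less where a joint would pass 70% of its speed; a pose out of reach is approached as far as the arm can. A call with a number of a shift or a turn outside -1 to 1 is refused whole. A call with a gripper value outside its range is refused whole. "fingers" is the opening, from 0 (shut) to 1 (fully open), set as the call begins (left out, the last holds). The fingers move at their own pace and stop on an object; the grip force is fixed at half the most. Time passes only in rows, so rows that repeat a pose let the fingers close. It gives the time, the measured TCP pose, the force, the opening and the grip force at its end, in the units of the state.
- ctrl.state(): the state, without advancing time (a new reading comes with each control period).
- cams.get_image(name): name is "scene" or "top" or "wrist"; returns a dict with "pixels" (384x512x3 uint8, blue, green, red), "fx", "fy", "cx", "cy" (pixels), "xyz" and "orientation" of the camera in the world. Camera axes: x right, y down, z forward; pixel columns grow to the right and rows downward; lengths in m; the calibration is good to about 2 mm. A picture is of the moment at which its call begins. There is no depth.
- ctrl.finish_job(): hands the job in; it is judged then, once.
The state is a dict: "t": time; "q": joint angles; "dq": joint speeds; "effort": joint torques, N m; "tcp_pos": TCP position; "eef_rot": TCP orientation; "force": force on the tool from outside, world axes, zero at the start; "wrist_torque": the same for the moment, N m; "opening": finger opening in m; "gripper_force": force on a finger pad.
Only numpy, scipy, OpenCV 4.12 (cv2) and the standard library are available. Lean on these libraries where they do the work, as an engineer would, in place of code of your own. Each camera call takes 0.05 s, during which the arm holds its last target. There are 200 camera calls.

## Working session

There is one attempt and no reset: what is moved stays moved. The work goes in short steps, Python scripts to look and compute and a tool call to move; the robot and the scene stay as the last step left them, time stands still between calls to the robot, and variables do not carry over. Pictures are saved under pics/ and viewed, at most 10 in all, crops included, and the job is handed in when it is done.

Besides the shell and the picture viewer there is one more tool, called after "Emit:" by a JSON object that holds its "op" and its "data", one argument or row to a line. servo_tool: Moves the arm, as the interface text tells. Shifts and turns lie within -1 to 1; 1 stands for 0.15 m of shift or 180 degrees of turn. Its arguments: {"type":"object","properties":{"moves":{"type":"array"},"fingers":{"type":"number"}},"required":["moves"]}

```bash
mkdir -p pics; ls; cat > h.py <<'E'
import numpy as np, cv2
from station import ctrl, cams
def snap(n,f):
    im=cams.get_image(n); cv2.imwrite('pics/'+f+'.png',im['pixels']); np.save('pics/'+f+'.npy',{k:v for k,v in im.items()},allow_pickle=True); return im
def load(f): return np.load('pics/'+f+'.npy',allow_pickle=True).item()
def toz(im,u,v,z):
    R=np.array(im['orientation']);c=np.array(im['xyz'])
    d=R@np.array([(u-im['cx'])/im['fx'],(v-im['cy'])/im['fy'],1]); return c+d*(z-c[2])/d[2]
def proj(im,p):
    R=np.array(im['orientation']);q=R.T@(np.array(p)-np.array(im['xyz'])); return q[0]/q[2]*im['fx']+im['cx'],q[1]/q[2]*im['fy']+im['cy']
E
python3 - <<'E'
from h import *
a=[snap(n,n+'0')for n in('scene','top')]
for i in a: print(i['xyz'],np.round(i['orientation'],3).tolist(),i['fx'],i['cx'],i['cy'])
cv2.imwrite('pics/both.png',np.vstack([cv2.resize(a[0]['pixels'],(800,600))]))
cv2.imwrite('pics/topb.png',cv2.resize(a[1]['pixels'],(800,600)))
print(ctrl.state())
E
```

```text
pics
[ 0.1189624  -0.4227696   0.56537775] [[0.768, -0.368, 0.525], [-0.641, -0.421, 0.642], [-0.015, -0.829, -0.559]] 391.24147053840056 256.42879353350753 191.98789244168975
[0.38087351 0.10138807 0.94702169] [[0.079, -0.967, 0.243], [-0.997, -0.077, 0.018], [0.001, -0.244, -0.97]] 376.7451738889541 253.2070313189961 194.02259303709377
{'t': 0.1, 'q': array([-73.40610384,  39.53015202, -11.14441337,  89.73976957,
         9.01024568,  51.70879417, -12.32435705]), 'dq': array([-0.03171972, -0.13596796, -0.08125623, -0.24425791, -0.07164908,
        0.06234357, -0.0245235 ]), 'effort': array([-4.20192708e-03, -5.40599978e+01, -1.27161361e+00, -1.58983147e+01,
        9.40551865e-03,  4.41417302e-03, -1.07283168e-05]), 'tcp_pos': array([0.1580963 , 0.60436542, 0.40394033]), 'eef_rot': array([[-9.67467091e-01,  2.52996671e-01, -3.35692455e-04],
       [ 2.52996875e-01,  9.67465666e-01, -1.66301998e-03],
       [-9.59675934e-05, -1.69384624e-03, -9.99998561e-01]]), 'force': array([-0.59136298,  0.02659432, -0.79222054]), 'wrist_torque': array([ 0.02887202,  0.02254077, -0.00414297]), 'gripper_force': 0.0, 'opening': 0.08557688953446102}
```

View pics/both.png

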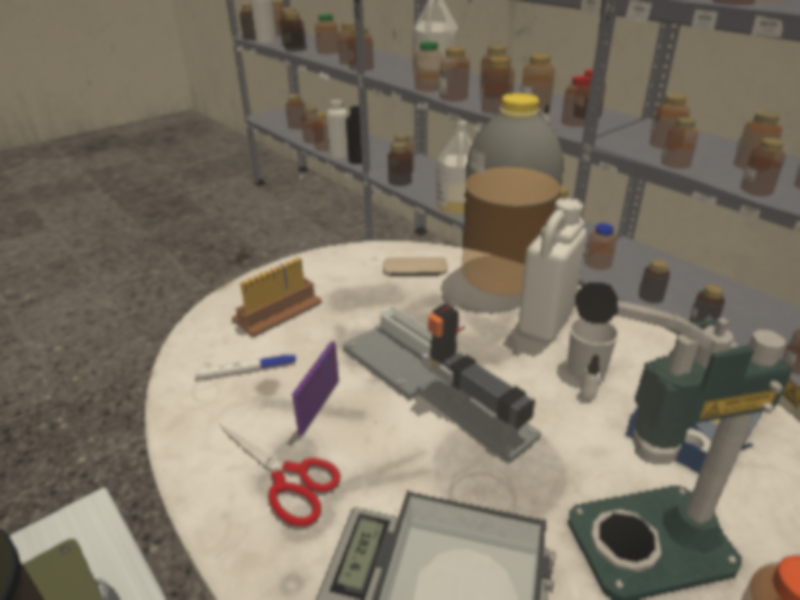

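View pics/topb.png

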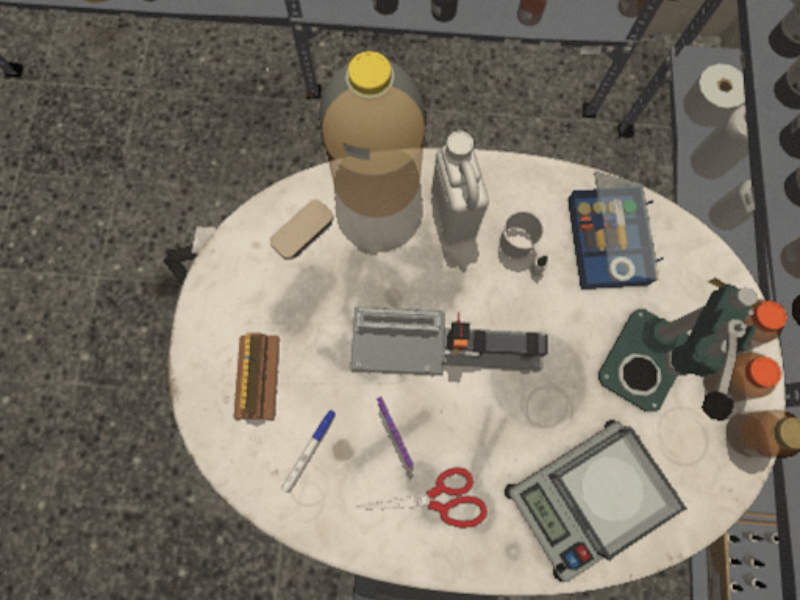

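The pictures show the yellow plate in the wooden stand at scene (275,288) / top (250,377), and its purple look-alike at scene (318,388) / top (395,437). The gauge slot is at top (398,320) and the head at top (460,335), in 800x600 coordinates. The yellow plate fits the description: it is yellow, has a scale and stands in the stand. I'll enlarge these to confirm.

```bash
python3 - <<'E'
from h import *
t=load('top0');s=load('scene0')
def crop(im,x,y,w,h,k): return cv2.resize(im['pixels'][y:y+h,x:x+w],None,fx=k,fy=k,interpolation=cv2.INTER_CUBIC)
a=crop(t,145,205,40,72,8) # 320x576
b=crop(t,220,190,80,48,6) #480x288
c=crop(s,145,160,80,48,6)
m=np.zeros((576,800,3),np.uint8);m[:,:320]=a;m[:288,320:]=b;m[288:,320:]=c
cv2.imwrite('pics/m1.png',m)
E
```

```text
(no output)
```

View pics/m1.png

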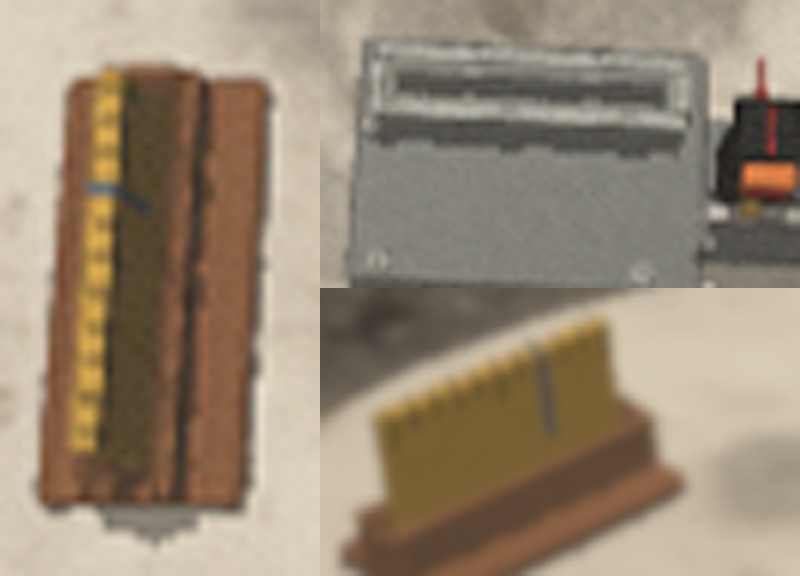

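The crop confirms it: yellow plate with ticks, blue mark at the +x end of its top edge, scale face toward world -y. The purple one is not meant.

```bash
python3 - <<'E'
from h import *
t=load('top0');s=load('scene0')
def pa(u,v):return (u+.5)/8-.5+145,(v+.5)/8-.5+205
def pb(u,v):return (u-320+.5)/6-.5+220,(v+.5)/6-.5+190
A=toz(t,*pa(112,70),.08);B=toz(t,*pa(84,453),.08);M=toz(t,*pa(100,188),.08)
print('plate',A,B,(A+B)/2,np.linalg.norm(A-B),np.degrees(np.arctan2(*(A-B)[[1,0]])),M, (M-(A+B)/2))
# scene check of top corners (crop c)
def pc(u,v):return (u-320+.5)/6-.5+145,(v-288+.5)/6-.5+160
print('scene corners',toz(s,*pc(380,415),.08),toz(s,*pc(605,322),.08))
for n,p in dict(slotL=(385,86),slotR=(672,92),).items(): print(n,toz(t,*pb(*p),.04))
L=toz(t,*pb(365,80),.04);R=toz(t,*pb(690,94),.04);print('rim',L,R,(L+R)/2,L-R,np.degrees(np.arctan2(*(L-R)[[0,1]])))
for p in ((352,275),(706,285),(362,40),(708,55)): print('base',toz(t,*pb(*p),.012))
print('btn',toz(t,*pb(768,165),.130),'head top',toz(t,*pb(768,125),.134),'ptr',toz(t,*pb(762,60),.087))
E
```

```text
plate [0.53443716 0.33515978 0.08      ] [0.42401838 0.3275816  0.08      ] [0.47922777 0.33137069 0.08      ] 0.11067852571193272 3.926123227516612 [0.49960446 0.33374938 0.08      ] [0.02037669 0.00237869 0.        ]
scene corners [0.42550694 0.32703461 0.08      ] [0.53035593 0.3307348  0.08      ]
slotL [0.57894065 0.17264141 0.04      ]
slotR [0.58575682 0.05488182 0.04      ]
rim [0.58080682 0.18107779 0.04      ] [0.58550255 0.04745897 0.04      ] [0.58315468 0.11426838 0.04      ] [-0.00469573  0.13361883  0.        ] -2.0127034137940685
base [0.50396021 0.18096741 0.012     ]
base [0.5114233 0.0342492 0.012    ]
base [0.60426217 0.18648445 0.012     ]
base [0.60937025 0.03919615 0.012     ]
btn [0.54083322 0.02264219 0.13      ] head top [0.55493896 0.02380926 0.134     ] ptr [0.59070701 0.0230219  0.087     ]
```

```bash
cat >> h.py <<'E'
from scipy.spatial.transform import Rotation as Ro
def plan(p,yaw):
    "shift/turn in units to TCP p with tool down and tool y at yaw deg"
    s=ctrl.state();R=np.array(s['eef_rot']);a=np.radians(yaw);y=np.array([np.cos(a),np.sin(a),0]);z=np.array([0,0,-1.]);T=np.c_[np.cross(y,z),y,z]
    print('shift',np.round(R.T@(np.array(p)-s['tcp_pos'])/.15,3),'turn',np.round(Ro.from_matrix(R.T@T).as_rotvec()/np.pi,4),'t',round(s['t'],2),'tcp',np.round(s['tcp_pos'],4),'F',np.round(s['force'],1),'op',round(s['opening'],4),s['gripper_force'])
E
python3 - <<'E'
from h import *
plan([.479,.331,.36],93.9)
t=load('top0')
print('jug near base',toz(t,240,158,0),'can',toz(t,298,170,0))
E
```

```text
shift [-2.531 -1.221  0.295] turn [-5.000e-04 -1.000e-04 -1.031e-01] t 0.1 tcp [0.1581 0.6044 0.4039] F [-0.6  0.  -0.8] op 0.0856 0.0
jug near base [0.71407942 0.16211306 0.        ] can [0.6929125  0.00686855 0.        ]
```

Emit:
{"op": "servo_tool", "data": {
  "moves": [
    [[-0.85, -0.41, 0], [0, 0, 0]],
    [[-0.85, -0.41, 0], [0, 0, 0]],
    [[-0.85, -0.41, 0], [0, 0, 0]]
  ]
}}

```text
t: 0.48
tcp_pos: [0.2703, 0.5093, 0.4042]
eef_rot: [[-0.966, 0.26, 0.002], [0.26, 0.966, -0.004], [-0.003, -0.003, -1.0]]
force: [0.0, 0.7, 1.5]
opening: 0.0852
gripper_force: 0.0
```

Emit:
{"op": "servo_tool", "data": {
  "moves": [
    [[-0.85, -0.41, 0], [0, 0, 0]],
    [[-0.85, -0.41, 0], [0, 0, 0]],
    [[-0.85, -0.41, 0], [0, 0, 0]]
  ]
}}

```text
t: 0.85
tcp_pos: [0.3773, 0.4177, 0.4043]
eef_rot: [[-0.966, 0.26, 0.001], [0.26, 0.966, -0.003], [-0.002, -0.002, -1.0]]
force: [0.2, 0.7, 0.4]
opening: 0.0856
gripper_force: 0.0
```

Emit:
{"op": "servo_tool", "data": {
  "moves": [
    [[-0.83, -0.4, 0.295], [0, 0, -0.05]],
    [[-0.83, -0.4, 0.295], [0, 0, -0.1031]],
    [[-0.83, -0.4, 0.295], [0, 0, -0.1031]],
    [[-0.83, -0.4, 0.295], [0, 0, -0.1031]],
    [[-0.83, -0.4, 0.295], [0, 0, -0.1031]]
  ]
}}

```text
t: 1.48
tcp_pos: [0.4771, 0.3342, 0.361]
eef_rot: [[-0.997, -0.072, -0.001], [-0.072, 0.997, 0.003], [0.001, 0.003, -1.0]]
force: [-0.3, 1.9, -0.2]
opening: 0.0854
gripper_force: 0.0
```

```bash
python3 - <<'E'
from h import *
w=snap('wrist','w1');print(w['xyz'],np.round(w['orientation'],3).tolist(),w['fx'])
plan([.479,.331,.36],93.9); print(ctrl.state()['q'])
cv2.imwrite('pics/w1b.png',cv2.resize(w['pixels'],(800,600),interpolation=cv2.INTER_CUBIC))
for p in([.424,.3276,.08],[.534,.335,.08],[.4996,.3337,.08]):print(np.array(proj(w,p))*1.5625)
E
```

```text
[0.40423716 0.32890388 0.3290791 ] [[-0.071, 0.955, 0.288], [0.997, 0.068, 0.022], [0.001, 0.289, -0.957]] 306.1969887063074
shift [-0.012 -0.022  0.008] turn [ 0.0008 -0.0001  0.0013] t 1.52 tcp [0.477  0.3342 0.3612] F [-0.  -0.7  0.4] op 0.0856 0.0
[-28.72443925  40.04036391 -18.5376476   99.62433448  17.25190464
  43.06502725  38.24675332]
[387.49821569 199.77684217]
[387.43179446 394.78443045]
[389.27058487 338.94491862]
```

View pics/w1b.png

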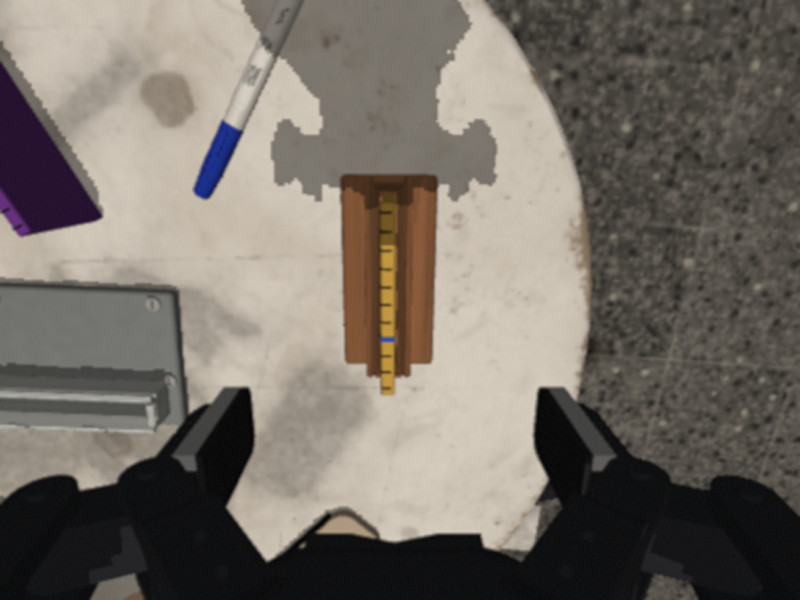

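The wrist picture shows the plate's top edge at (388,195–394), within 1–2 mm of the prediction and aligned with it. Next I descend and grip.

Emit:
{"op": "servo_tool", "data": {
  "moves": [
    [[-0.012, -0.022, 0.4], [0.0008, 0, 0.0013]],
    [[-0.012, -0.022, 0.7], [0.0008, 0, 0.0013]],
    [[-0.012, -0.022, 0.85], [0.0008, 0, 0.0013]],
    [[-0.012, -0.022, 0.935], [0.0008, 0, 0.0013]],
    [[-0.012, -0.022, 0.935], [0.0008, 0, 0.0013]],
    [[-0.012, -0.022, 0.935], [0.0008, 0, 0.0013]],
    [[-0.012, -0.022, 0.935], [0.0008, 0, 0.0013]]
  ]
}}

```text
t: 2.4
tcp_pos: [0.4813, 0.3288, 0.2213]
eef_rot: [[-0.998, -0.064, 0.002], [-0.064, 0.998, -0.001], [-0.002, -0.001, -1.0]]
force: [0.6, 0.2, -0.0]
opening: 0.0852
gripper_force: 0.0
```

Emit:
{"op": "servo_tool", "data": {
  "moves": [
    [[0, 0, 0], [0, 0, 0]],
    [[0, 0, 0], [0, 0, 0]],
    [[0, 0, 0], [0, 0, 0]],
    [[0, 0, 0], [0, 0, 0]],
    [[0, 0, 0], [0, 0, 0]],
    [[0, 0, 0], [0, 0, 0]],
    [[0, 0, 0], [0, 0, 0]],
    [[0, 0, 0], [0, 0, 0]]
  ],
  "fingers": 0
}}

```text
t: 3.4
tcp_pos: [0.4808, 0.3293, 0.2203]
eef_rot: [[-0.998, -0.065, 0.0], [-0.065, 0.998, -0.001], [-0.0, -0.001, -1.0]]
force: [-1.2, 3.8, -2.0]
opening: 0.0072
gripper_force: 61.2
```

Emit:
{"op": "servo_tool", "data": {
  "moves": [
    [[0, 0, -0.1], [0, 0, 0]],
    [[0, 0, -0.3], [0, 0, 0]],
    [[0, 0, -0.6], [0, 0, 0]],
    [[0, 0, -0.8], [0, 0, 0]],
    [[0, 0, -0.8], [0, 0, 0]],
    [[0, 0, -0.8], [0, 0, 0]]
  ]
}}

```text
t: 4.15
tcp_pos: [0.4808, 0.3274, 0.3391]
eef_rot: [[-0.998, -0.063, -0.002], [-0.063, 0.998, -0.006], [0.002, -0.006, -1.0]]
force: [0.3, 0.4, -1.3]
opening: 0.0071
gripper_force: 61.6
```

```bash
python3 - <<'E'
from h import *
plan([.583,.114,.34],2.5)
E
```

```text
shift [-5.910e-01 -1.463e+00  1.000e-03] turn [-0.0019  0.0009  0.5061] t 4.15 tcp [0.4808 0.3274 0.3391] F [ 0.3  0.4 -1.3] op 0.0071 61.64883255958557
```

Emit:
{"op": "servo_tool", "data": {
  "moves": [
    [[-0.06, -0.1, 0], [0, 0, 0.05]],
    [[-0.12, -0.2, 0], [0, 0, 0.1]],
    [[-0.18, -0.3, 0], [0, 0, 0.15]],
    [[-0.24, -0.4, 0], [0, 0, 0.2]],
    [[-0.3, -0.5, 0], [0, 0, 0.25]],
    [[-0.36, -0.6, 0], [0, 0, 0.3]],
    [[-0.42, -0.7, 0], [0, 0, 0.35]],
    [[-0.48, -0.8, 0], [0, 0, 0.4]],
    [[-0.54, -0.9, 0], [0, 0, 0.45]],
    [[-0.59, -1, 0], [0, 0, 0.5]],
    [[-0.59, -1, 0], [-0.002, 0.001, 0.506]],
    [[-0.59, -1, 0], [-0.002, 0.001, 0.506]],
    [[-0.59, -1, 0], [-0.002, 0.001, 0.506]]
  ]
}}

```text
t: 5.78
tcp_pos: [0.5783, 0.1857, 0.3401]
eef_rot: [[-0.048, 0.999, 0.0], [0.999, 0.048, 0.004], [0.004, 0.001, -1.0]]
force: [-0.6, -0.1, -2.2]
opening: 0.007
gripper_force: 61.4
```

```bash
python3 - <<'E'
from h import *
plan([.583,.114,.34],2.5)
w=snap('wrist','w2'); snap('top','top2'); snap('scene','sc2')
cv2.imwrite('pics/w2b.png',cv2.resize(w['pixels'],(800,600),interpolation=cv2.INTER_CUBIC))
for p in([.583-.0025*-1,.114-.0565,.04],[.5805,.1705,.04]):print(np.array(proj(w,p))*1.5625)
E
```

```text
shift [-0.479  0.009 -0.001] turn [ 0.0002 -0.0013  0.0014] t 5.78 tcp [0.5783 0.1857 0.3401] F [-0.6 -0.1 -2.2] op 0.007 61.44350051879883
[393.62909456 481.31434954]
[394.28949628 318.21948049]
```

View pics/w2b.png

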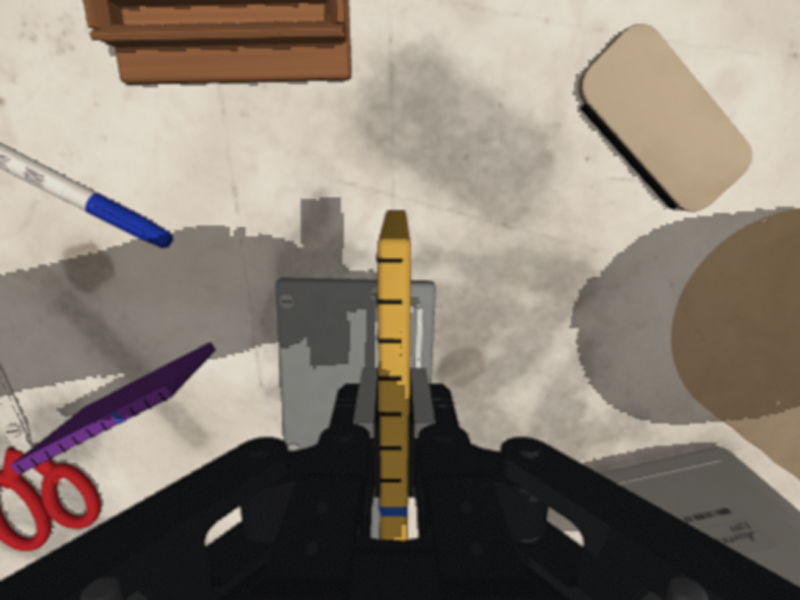

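The picture shows the plate held upright with its top edge at (395,238–540) and the blue mark at (394,511). It hides the slot, so I'll shift sideways to see it.

Emit:
{"op": "servo_tool", "data": {
  "moves": [
    [[-0.2, -0.17, 0], [0, -0.001, 0.001]],
    [[-0.4, -0.33, 0], [0, -0.001, 0.001]],
    [[-0.48, -0.335, 0], [0, -0.001, 0.001]],
    [[-0.48, -0.335, 0], [0, -0.001, 0.001]],
    [[-0.48, -0.335, 0], [0, -0.001, 0.001]],
    [[-0.48, -0.335, 0], [0, -0.001, 0.001]]
  ]
}}

```text
t: 6.68
tcp_pos: [0.5323, 0.1118, 0.3401]
eef_rot: [[-0.044, 0.999, 0.003], [0.999, 0.044, 0.001], [0.001, 0.003, -1.0]]
force: [0.1, 0.3, -1.7]
opening: 0.0073
gripper_force: 61.5
```

```bash
python3 - <<'E'
from h import *
plan([.583,.114,.34],2.5)
w=snap('wrist','w3')
cv2.imwrite('pics/w3b.png',cv2.resize(w['pixels'][110:302,200:456],(800,600),interpolation=cv2.INTER_CUBIC))
E
```

```text
shift [-0.     0.338  0.002] turn [ 0.0008 -0.0004  0.0001] t 6.67 tcp [0.5323 0.1118 0.3401] F [ 0.1  0.3 -1.7] op 0.0073 61.5308153629303
```

View pics/w3b.png

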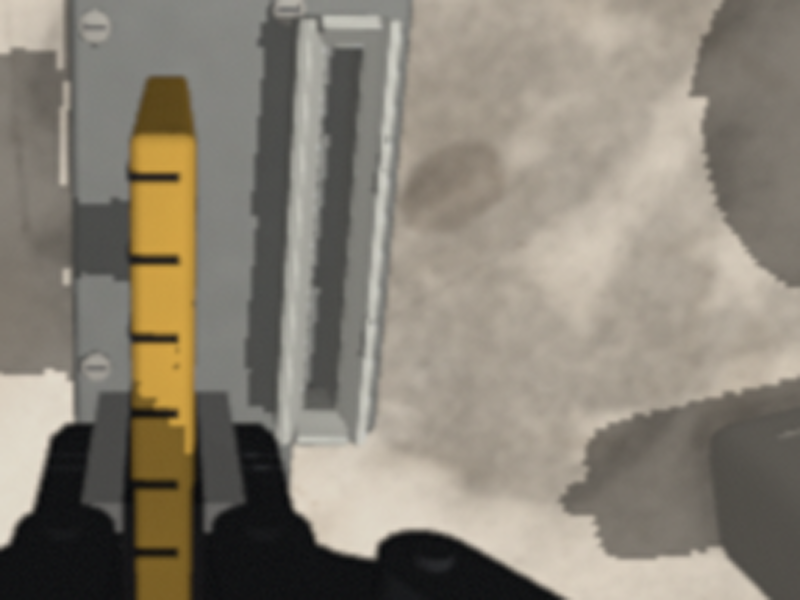

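```bash
python3 - <<'E'
from h import *
w=load('w3');c=lambda u,v:((u+.5)/3.125-.5+200,(v+.5)/3.125-.5+110)
P={n:toz(w,*c(*p),.04) for n,p in dict(ul=(300,18),ur=(402,22),ll=(280,440),lr=(367,440)).items()}
for n,p in P.items(): print(n,p)
T=(P['ul']+P['ur'])/2;B=(P['ll']+P['lr'])/2
print('rim',(T+B)/2,np.linalg.norm(T-B),np.degrees(np.arctan2(-(T-B)[0],(T-B)[1])))
for z in(.012,.032):
  T=toz(w,*c(347,48),z);B=toz(w,*c(321,408),z);print(z,(T+B)/2,np.linalg.norm(T-B),np.degrees(np.arctan2(-(T-B)[0],(T-B)[1])))
  print([toz(w,*c(u,230),z)[0] for u in(318,352)])
for s in [(165,133)]: print('plate +y top end',toz(w,*c(*s),.1997))
print('left/right edge',toz(w,*c(130,180),.1997),toz(w,*c(195,180),.1997),toz(w,*c(135,600),.1997),toz(w,*c(191,600),.1997))
w=load('w2');print('w2: +y end, mark, -y end',[toz(w,u/1.5625,v/1.5625,.1997)for u,v in((395,238),(394,511),(394,540))],'tcp .5783 .1857')
E
```

```text
ul [0.56840443 0.17627145 0.04      ]
ur [0.59624025 0.17642093 0.04      ]
ll [0.5729543 0.0495759 0.04     ]
lr [0.59992692 0.05070219 0.04      ]
rim [0.58438148 0.11324262 0.04      ] 0.12627431496240682 1.8689573467497878
0.012 [0.58889679 0.10754758 0.012     ] 0.11925762345465671 1.4395944285429583
[np.float64(0.5837569395786427), np.float64(0.5946345214928774)]
0.032 [0.58491168 0.11280292 0.032     ] 0.11120649596419806 1.4395944285429072
[np.float64(0.5801188259467424), np.float64(0.5902620581712676)]
plate +y top end [0.5311879  0.16839792 0.1997    ]
left/right edge [0.52739261 0.162793   0.1997    ] [0.53488606 0.16311337 0.1997    ] [0.52994615 0.10625368 0.1997    ] [0.53735987 0.10655803 0.1997    ]
w2: +y end, mark, -y end [array([0.57672223, 0.24257164, 0.1997    ]), array([0.58006398, 0.16808761, 0.1997    ]), array([0.58052711, 0.15842444, 0.1997    ])] tcp .5783 .1857
```

Slot centre is about (0.5845, 0.113) with yaw about 2°. Its width (10.1 mm) and length (111 mm) at the wall tops match the given sizes. The plate centre is about 1.8 mm to +y of the TCP. Moving above the slot.

Emit:
{"op": "servo_tool", "data": {
  "moves": [
    [[0, 0.17, 0], [0, 0, 0.003]],
    [[-0.004, 0.342, 0], [0, 0, 0.003]],
    [[-0.004, 0.342, 0.1], [0, 0, 0.003]],
    [[-0.004, 0.342, 0.3], [0, 0, 0.003]],
    [[-0.004, 0.342, 0.47], [0, 0, 0.003]],
    [[-0.004, 0.342, 0.47], [0, 0, 0.003]],
    [[-0.004, 0.342, 0.47], [0, 0, 0.003]],
    [[-0.004, 0.342, 0.47], [0, 0, 0.003]]
  ]
}}

```text
t: 7.72
tcp_pos: [0.5837, 0.1123, 0.2709]
eef_rot: [[-0.033, 0.999, 0.004], [0.999, 0.033, 0.001], [0.001, 0.004, -1.0]]
force: [-0.0, -0.5, -0.8]
opening: 0.0069
gripper_force: 61.4
```

```bash
python3 - <<'E'
from h import *
plan([.5836,.1112,.265],2.0)
t=snap('top','t4'); s=snap('scene','s4')
a=cv2.resize(t['pixels'][180:250,215:305],(800,622),interpolation=cv2.INTER_CUBIC)[:300]
m=np.vstack([cv2.resize(t['pixels'][185:221,215:311],(800,300),interpolation=cv2.INTER_CUBIC),cv2.resize(s['pixels'][175:235,210:370],(800,300),interpolation=cv2.INTER_CUBIC)])
cv2.imwrite('pics/m4.png',m)
E
```

```text
shift [-0.007 -0.001  0.04 ] turn [ 0.0013 -0.0003 -0.0007] t 7.72 tcp [0.5837 0.1123 0.2709] F [-0.  -0.5 -0.8] op 0.0069 61.397470235824585
```

View pics/m4.png

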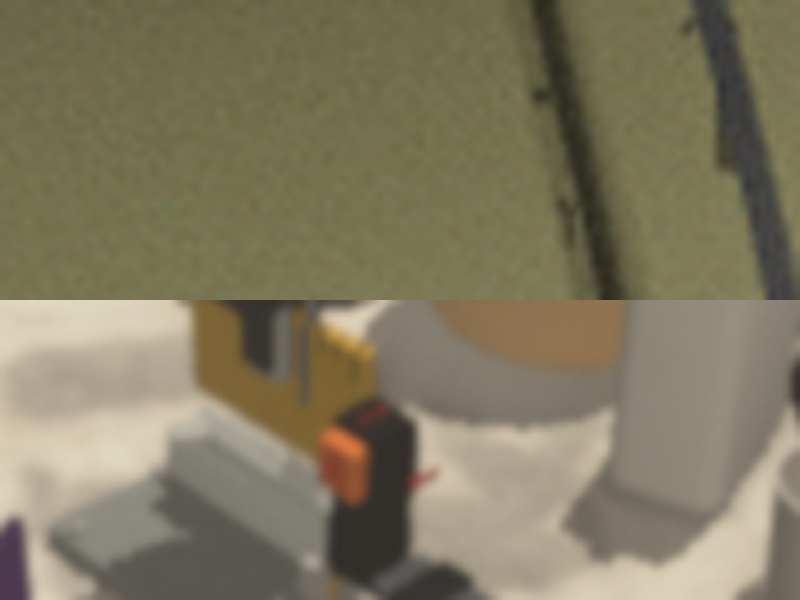

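The scene crop shows the plate over the slot with its scale face on the robot's side, and the top view is blocked by the arm. I'll lower gently into the lips.

Emit:
{"op": "servo_tool", "data": {
  "moves": [
    [[-0.005, 0, 0.05], [0.001, 0, 0]],
    [[-0.005, 0, 0.1], [0.001, 0, 0]],
    [[-0.005, 0, 0.13], [0.001, 0, 0]],
    [[-0.005, 0, 0.16], [0.001, 0, 0]],
    [[-0.005, 0, 0.18], [0.001, 0, 0]],
    [[-0.005, 0, 0.2], [0.001, 0, 0]],
    [[-0.005, 0, 0.2], [0.001, 0, 0]]
  ]
}}

```text
t: 8.7
tcp_pos: [0.5834, 0.1114, 0.2396]
eef_rot: [[-0.033, 0.999, -0.001], [0.999, 0.033, 0.0], [0.0, -0.001, -1.0]]
force: [0.2, -0.0, -1.2]
opening: 0.007
gripper_force: 61.5
```

```bash
python3 - <<'E'
from h import *
plan([.5836,.1112,.2223],2.0); print(ctrl.state()['wrist_torque'])
E
```

```text
shift [-0.001  0.002  0.116] turn [-0.0005 -0.0001 -0.0007] t 8.7 tcp [0.5834 0.1114 0.2396] F [ 0.2 -0.  -1.2] op 0.007 61.47086977958679
[ 0.00716526 -0.02308135 -0.01930957]
```

Emit:
{"op": "servo_tool", "data": {
  "moves": [
    [[0, 0, 0.03], [0, 0, 0]],
    [[0, 0, 0.06], [0, 0, 0]],
    [[0, 0, 0.085], [0, 0, 0]],
    [[0, 0, 0.1], [0, 0, 0]],
    [[0, 0, 0.11], [0, 0, 0]],
    [[0, 0, 0.11], [0, 0, 0]],
    [[0, 0, 0.11], [0, 0, 0]]
  ]
}}

```text
t: 9.57
tcp_pos: [0.5835, 0.1114, 0.2234]
eef_rot: [[-0.033, 0.999, -0.001], [0.999, 0.033, 0.0], [0.001, -0.001, -1.0]]
force: [-1.2, 1.1, -1.1]
opening: 0.0068
gripper_force: 61.5
```

Press a little further to feel the floor.

Emit:
{"op": "servo_tool", "data": {
  "moves": [
    [[0, 0, 0.008], [0, 0, 0]],
    [[0, 0, 0.014], [0, 0, 0]],
    [[0, 0, 0.014], [0, 0, 0]],
    [[0, 0, 0.014], [0, 0, 0]]
  ]
}}

```text
t: 10.07
tcp_pos: [0.5836, 0.1114, 0.2221]
eef_rot: [[-0.033, 0.999, -0.0], [0.999, 0.033, 0.001], [0.001, -0.0, -1.0]]
force: [-1.4, -0.1, 5.9]
opening: 0.0072
gripper_force: 62.6
```

The floor is felt at TCP z 0.2221 (expected 0.2223), so the plate is home. Release and rise.

Emit:
{"op": "servo_tool", "data": {
  "moves": [
    [[0, 0, 0], [0, 0, 0]],
    [[0, 0, 0], [0, 0, 0]],
    [[0, 0, 0], [0, 0, 0]],
    [[0, 0, 0], [0, 0, 0]],
    [[0, 0, 0], [0, 0, 0]]
  ],
  "fingers": 0.7
}}

```text
t: 10.7
tcp_pos: [0.5834, 0.1114, 0.2211]
eef_rot: [[-0.033, 0.999, -0.001], [0.999, 0.033, 0.0], [0.0, -0.001, -1.0]]
force: [-0.6, -0.5, -0.4]
opening: 0.0597
gripper_force: 0.0
```

Emit:
{"op": "servo_tool", "data": {
  "moves": [
    [[0, 0, -0.1], [0, 0, 0]],
    [[0, 0, -0.3], [0, 0, 0]],
    [[0, 0, -0.6], [0, 0, 0]],
    [[0, 0, -0.85], [0, 0, 0]],
    [[0, 0, -0.85], [0, 0, 0]],
    [[0, 0, -0.85], [0, 0, 0]],
    [[0, 0, -0.85], [0, 0, 0]]
  ]
}}

```text
t: 11.58
tcp_pos: [0.5831, 0.1113, 0.3477]
eef_rot: [[-0.033, 0.999, -0.003], [0.999, 0.033, -0.0], [0.0, -0.003, -1.0]]
force: [0.6, -0.0, -0.2]
opening: 0.0598
gripper_force: 0.0
```

```bash
python3 - <<'E'
from h import *
plan([.55,.024,.35],2.0)
w=snap('wrist','w5'); s=snap('scene','s5')
m=np.vstack([cv2.resize(w['pixels'][150:,156:356],(513,600),interpolation=cv2.INTER_CUBIC)])
q=cv2.resize(s['pixels'][175:275,215:310],(287,302),interpolation=cv2.INTER_CUBIC)
o=np.zeros((600,800,3),np.uint8);o[:,:513]=m;o[:302,513:]=q
cv2.imwrite('pics/m5.png',o)
E
```

```text
shift [-0.575 -0.239 -0.014] turn [-0.0011 -0.     -0.0007] t 11.57 tcp [0.5831 0.1113 0.3477] F [ 0.6 -0.  -0.2] op 0.0598 0.0
```

View pics/m5.png

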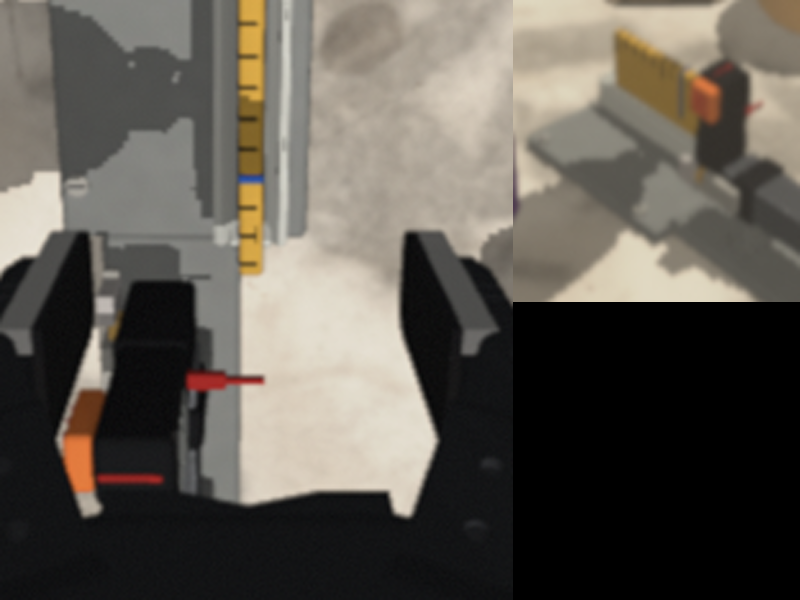

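The plate is seated, with its mark at (251,180), pointer tip at (264,380), button top edge at (65–96,437) and head top edge at (98–180,437).

```bash
python3 - <<'E'
from h import *
w=load('w5');c=lambda u,v:((u+.5)/2.565-.5+156,(v+.5)/2.5641-.5+150)
for n,p,z in (('tip',(264,380),.087),('mark',(251,180),.082),('plate -y end',(250,270),.082),('btn out',(65,437),.13),('head L',(97,437),.134),('head R',(180,437),.134),('red line',(129,479),.134)):
  print(n,toz(w,*c(*p),z))
E
```

```text
tip [0.59172722 0.02191849 0.087     ]
mark [0.58494092 0.09244993 0.082     ]
plate -y end [0.5856911  0.06053819 0.082     ]
btn out [0.53430605 0.03189481 0.13      ]
head L [0.5441604  0.03549548 0.134     ]
head R [0.56708825 0.03628818 0.134     ]
red line [0.55284323 0.02167186 0.134     ]
```

Emit:
{"op": "servo_tool", "data": {
  "moves": [
    [[-0.3, -0.11, 0], [-0.001, 0, -0.0007]],
    [[-0.592, -0.226, 0], [-0.001, 0, -0.0007]],
    [[-0.592, -0.226, 0], [-0.001, 0, -0.0007]],
    [[-0.592, -0.226, 0], [-0.001, 0, -0.0007]],
    [[-0.592, -0.226, 0], [-0.001, 0, -0.0007]],
    [[-0.592, -0.226, 0], [-0.001, 0, -0.0007]]
  ]
}}

```text
t: 12.42
tcp_pos: [0.5528, 0.0226, 0.3485]
eef_rot: [[-0.037, 0.999, 0.002], [0.999, 0.037, 0.001], [0.001, 0.002, -1.0]]
force: [0.8, -0.8, -0.3]
opening: 0.0597
gripper_force: 0.0
```

```bash
python3 - <<'E'
from h import *
plan([.552,.0215,.273],2.0)
E
```

```text
shift [-0.008 -0.007  0.504] turn [ 0.0006 -0.0003  0.0006] t 12.43 tcp [0.5528 0.0226 0.3485] F [ 0.8 -0.8 -0.3] op 0.0597 0.0
```

Emit:
{"op": "servo_tool", "data": {
  "moves": [
    [[-0.008, -0.007, 0.2], [0.0006, 0, 0]],
    [[-0.008, -0.007, 0.4], [0.0006, 0, 0]],
    [[-0.008, -0.007, 0.504], [0.0006, 0, 0]],
    [[-0.008, -0.007, 0.504], [0.0006, 0, 0]],
    [[-0.008, -0.007, 0.504], [0.0006, 0, 0]],
    [[-0.008, -0.007, 0.504], [0.0006, 0, 0]]
  ]
}}

```text
t: 13.18
tcp_pos: [0.5521, 0.0203, 0.2741]
eef_rot: [[-0.035, 0.999, 0.002], [0.999, 0.035, 0.001], [0.001, 0.002, -1.0]]
force: [1.0, 0.5, 1.6]
opening: 0.0595
gripper_force: 0.0
```

```bash
python3 - <<'E'
from h import *
plan([.552,.0215,.273],2.0)
w=snap('wrist','w6')
cv2.imwrite('pics/w6b.png',cv2.resize(w['pixels'][150:,156:356],(513,600),interpolation=cv2.INTER_CUBIC))
E
```

```text
shift [ 0.008 -0.001  0.007] turn [ 0.0007 -0.0002 -0.    ] t 13.18 tcp [0.5521 0.0203 0.2741] F [1.  0.5 1.6] op 0.0595 0.0
```

View pics/w6b.png

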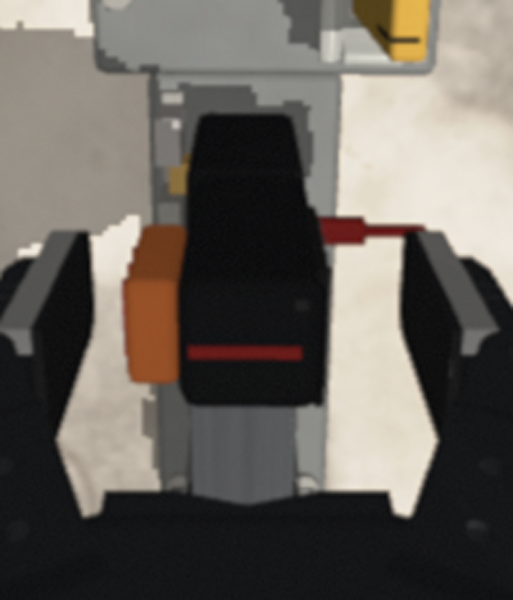

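The head sits between the fingers, button edge at col 124 and fixed face at col 328. It is about 3 mm to -x of the finger centre, so I shift that way and close gently.

Emit:
{"op": "servo_tool", "data": {
  "moves": [
    [[0, -0.02, 0.007], [0.0007, 0, 0]],
    [[0, -0.02, 0.007], [0.0007, 0, 0]],
    [[0, -0.02, 0.007], [0.0007, 0, 0]],
    [[0, -0.02, 0.007], [0.0007, 0, 0]]
  ],
  "fingers": 0.42
}}

```text
t: 13.72
tcp_pos: [0.5487, 0.0202, 0.272]
eef_rot: [[-0.035, 0.999, -0.002], [0.999, 0.035, 0.0], [0.0, -0.002, -1.0]]
force: [-0.2, -0.9, -1.0]
opening: 0.0359
gripper_force: 0.0
```

Emit:
{"op": "servo_tool", "data": {
  "moves": [
    [[0, 0, 0], [0, 0, 0]],
    [[0, 0, 0], [0, 0, 0]],
    [[0, 0, 0], [0, 0, 0]]
  ],
  "fingers": 0.37
}}

```text
t: 14.1
tcp_pos: [0.5497, 0.0202, 0.2724]
eef_rot: [[-0.035, 0.999, 0.001], [0.999, 0.035, 0.0], [0.0, 0.001, -1.0]]
force: [5.0, -0.3, 0.4]
opening: 0.0318
gripper_force: 5.6
```

```bash
python3 - <<'E'
from h import *
plan([.549,.0215,.273],2.0)
w=load('w6');c=lambda u,v:((u+.5)/2.565-.5+156,(v+.5)/2.5641-.5+150)
for n,p,z in (('red line',(245,352),.134),('topR',(326,400),.134),('topL',(182,400),.134),('top+yR',(326,268),.134),('btn',(126,378),.13),('btn+y',(124,290),.13),('ptr base',(342,230),.088)): print(n,toz(w,*c(*p),z))
E
```

```text
shift [ 0.009 -0.004 -0.004] turn [ 0.0003 -0.0001 -0.0001] t 14.1 tcp [0.5497 0.0202 0.2724] F [ 5.  -0.3  0.4] op 0.0318 5.621865056455135
red line [0.55286128 0.02200118 0.134     ]
topR [0.56625438 0.01350264 0.134     ]
topL [0.54298586 0.0127519  0.134     ]
top+yR [0.56474563 0.03717487 0.134     ]
btn [0.53338167 0.01373956 0.13      ]
btn+y [0.53322827 0.03011336 0.13      ]
ptr base [0.57372971 0.02220796 0.088     ]
```

Emit:
{"op": "servo_tool", "data": {
  "moves": [
    [[0, 0, 0], [0, 0, 0]],
    [[0.011, 0.013, 0], [0, 0, 0]],
    [[0.011, 0.013, 0], [0, 0, 0]],
    [[0.011, 0.013, 0], [0, 0, 0]]
  ],
  "fingers": 0.43
}}

```text
t: 14.6
tcp_pos: [0.5503, 0.0219, 0.2719]
eef_rot: [[-0.035, 0.999, -0.003], [0.999, 0.035, 0.0], [0.0, -0.003, -1.0]]
force: [-0.2, -0.4, -0.4]
opening: 0.0369
gripper_force: 0.0
```

Emit:
{"op": "servo_tool", "data": {
  "moves": [
    [[0, 0, 0], [0, 0, 0]],
    [[0, 0, 0], [0, 0, 0]],
    [[0, 0, 0], [0, 0, 0]],
    [[0, 0, 0], [0, 0, 0]]
  ],
  "fingers": 0.33
}}

```text
t: 15.1
tcp_pos: [0.5514, 0.0219, 0.2724]
eef_rot: [[-0.035, 0.999, 0.0], [0.999, 0.035, 0.001], [0.001, 0.0, -1.0]]
force: [4.5, 0.5, 0.3]
opening: 0.0282
gripper_force: 8.2
```

Emit:
{"op": "servo_tool", "data": {
  "moves": [
    [[0, 0.008, 0], [0, 0, 0]],
    [[0, 0.008, 0], [0, 0, 0]],
    [[0, 0.008, 0], [0, 0, 0]]
  ],
  "fingers": 0.31
}}

```text
t: 15.48
tcp_pos: [0.5521, 0.0219, 0.2725]
eef_rot: [[-0.034, 0.999, -0.001], [0.999, 0.034, 0.0], [0.001, -0.001, -1.0]]
force: [4.4, -0.0, 5.5]
opening: 0.027
gripper_force: 27.0
```

Emit:
{"op": "servo_tool", "data": {
  "moves": [
    [[0.02, 0, 0], [0, 0, 0]],
    [[0.04, 0, 0], [0, 0, 0]],
    [[0.06, 0, 0], [0, 0, 0]],
    [[0.06, 0, 0], [0, 0, 0]]
  ]
}}

```text
t: 15.98
tcp_pos: [0.5518, 0.0306, 0.2725]
eef_rot: [[-0.034, 0.999, -0.001], [0.999, 0.034, -0.0], [-0.0, -0.001, -1.0]]
force: [3.5, -1.7, 4.0]
opening: 0.027
gripper_force: 27.1
```

Released (1.7 N matches the spring). Draw it out.

Emit:
{"op": "servo_tool", "data": {
  "moves": [
    [[0.05, 0, 0], [0, 0, 0]],
    [[0.1, 0, 0], [0, 0, 0]],
    [[0.15, 0, 0], [0, 0, 0]],
    [[0.2, 0, 0], [0, 0, 0]],
    [[0.25, 0, 0], [0, 0, 0]],
    [[0.3, 0, 0], [0, 0, 0]],
    [[0.35, 0, 0], [0, 0, 0]],
    [[0.39, 0, 0], [0, 0, 0]],
    [[0.405, 0, 0], [0, 0, 0]],
    [[0.405, 0, 0], [0, 0, 0]],
    [[0.405, 0, 0], [0, 0, 0]]
  ]
}}

```text
t: 17.35
tcp_pos: [0.5501, 0.0906, 0.2725]
eef_rot: [[-0.033, 0.999, -0.0], [0.999, 0.033, -0.001], [-0.001, -0.0, -1.0]]
force: [5.2, -2.1, 4.5]
opening: 0.0274
gripper_force: 27.6
```

```bash
python3 - <<'E'
from h import *
plan([.549,.0919,.2725],2.0)
w=snap('wrist','w7');s=snap('scene','s7')
o=np.zeros((600,800,3),np.uint8);o[:,:400]=cv2.resize(w['pixels'][200:290,250:310],(400,600),interpolation=cv2.INTER_CUBIC)
o[:400,400:]=cv2.resize(s['pixels'][190:250,220:280],(400,400),interpolation=cv2.INTER_CUBIC)
cv2.imwrite('pics/m7.png',o)
E
```

```text
shift [ 0.009 -0.007 -0.   ] turn [-0.0001  0.0003 -0.0005] t 17.35 tcp [0.5501 0.0906 0.2725] F [ 5.2 -2.1  4.5] op 0.0274 27.59802997112274
```

View pics/m7.png

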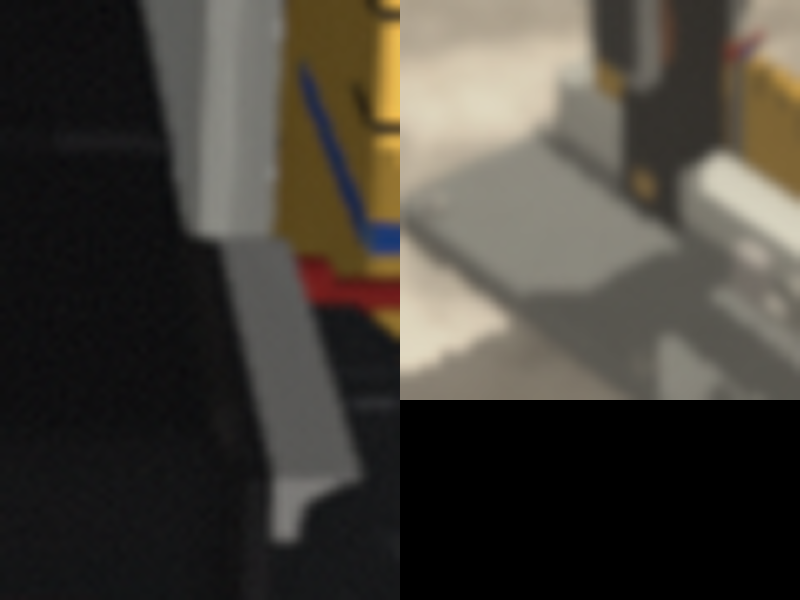

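The left crop shows the blue mark at (385,237) and the pointer at (370,292). The crop cuts the tip off, so I'll get the tip and mark rows by colour.

```bash
cat > m.py <<'E'
from h import *
def meas(w):
    p=w['pixels'].astype(int);b,g,r=p[...,0],p[...,1],p[...,2]
    red=(r>90)&(g<60)&(b<60);blu=(b>120)&(r<90)
    for n,m,z in(('red',red,.087),('blue',blu,.082)):
        for u in range(296,330):
            v=np.where(m[205:280,u])[0]+205
            if len(v): print(n,u,v.min(),v.max(),np.round([toz(w,u,v.min()-.5,z)[:2],toz(w,u,v.max()+.5,z)[:2],toz(w,u,v.mean(),z)[:2]],4).tolist())
if __name__=='__main__': meas(load('w7'))
E
python3 m.py
```

```text
red 296 240 244 [[0.5749, 0.0925], [0.5752, 0.0895], [0.5751, 0.091]]
red 297 240 244 [[0.5755, 0.0926], [0.5757, 0.0896], [0.5756, 0.0911]]
red 298 240 244 [[0.576, 0.0926], [0.5763, 0.0896], [0.5762, 0.0911]]
red 299 240 244 [[0.5766, 0.0926], [0.5768, 0.0896], [0.5767, 0.0911]]
red 300 240 244 [[0.5771, 0.0926], [0.5774, 0.0896], [0.5773, 0.0911]]
red 301 243 244 [[0.5778, 0.0908], [0.5779, 0.0896], [0.5779, 0.0902]]
red 302 243 244 [[0.5784, 0.0909], [0.5785, 0.0896], [0.5784, 0.0902]]
red 303 243 244 [[0.5789, 0.0909], [0.579, 0.0897], [0.579, 0.0903]]
red 304 243 245 [[0.5795, 0.0909], [0.5796, 0.0891], [0.5796, 0.09]]
red 305 243 245 [[0.58, 0.0909], [0.5802, 0.0891], [0.5801, 0.09]]
red 306 242 246 [[0.5805, 0.0915], [0.5808, 0.0885], [0.5807, 0.09]]
red 307 242 245 [[0.5811, 0.0915], [0.5813, 0.0891], [0.5812, 0.0903]]
red 308 242 245 [[0.5816, 0.0916], [0.5818, 0.0891], [0.5817, 0.0904]]
red 309 242 245 [[0.5822, 0.0916], [0.5824, 0.0892], [0.5823, 0.0904]]
red 310 242 245 [[0.5827, 0.0916], [0.5829, 0.0892], [0.5828, 0.0904]]
red 311 242 245 [[0.5833, 0.0916], [0.5835, 0.0
[... 594 characters left out ...]
20 242 245 [[0.5882, 0.0918], [0.5885, 0.0894], [0.5883, 0.0906]]
red 321 242 244 [[0.5888, 0.0918], [0.5889, 0.09], [0.5889, 0.0909]]
red 322 243 244 [[0.5894, 0.0912], [0.5895, 0.09], [0.5894, 0.0906]]
blue 312 235 236 [[0.5846, 0.0936], [0.5847, 0.0924], [0.5846, 0.093]]
blue 313 234 237 [[0.5851, 0.0942], [0.5853, 0.0918], [0.5852, 0.093]]
blue 314 234 237 [[0.5857, 0.0942], [0.5859, 0.0918], [0.5858, 0.093]]
blue 315 234 237 [[0.5862, 0.0942], [0.5865, 0.0918], [0.5863, 0.093]]
blue 316 234 237 [[0.5868, 0.0943], [0.587, 0.0918], [0.5869, 0.093]]
blue 317 234 237 [[0.5874, 0.0943], [0.5876, 0.0918], [0.5875, 0.0931]]
blue 318 234 237 [[0.5879, 0.0943], [0.5881, 0.0919], [0.588, 0.0931]]
```

Emit:
{"op": "servo_tool", "data": {
  "moves": [
    [[0.012, 0, 0], [0, 0, 0]],
    [[0.012, 0, 0], [0, 0, 0]],
    [[0.012, 0, 0], [0, 0, 0]],
    [[0.012, 0, 0], [0, 0, 0]]
  ]
}}

```text
t: 17.95
tcp_pos: [0.55, 0.0923, 0.2725]
eef_rot: [[-0.033, 0.999, -0.0], [0.999, 0.033, -0.001], [-0.001, -0.0, -1.0]]
force: [5.9, -1.7, 5.0]
opening: 0.0271
gripper_force: 27.6
```

```bash
python3 - <<'E' 
from m import *
w=snap('wrist','w8');meas(w)
t=snap('top','t8');s=snap('scene','s8')
for n,im in(('top',t),('scene',s)):
    p=im['pixels'].astype(int);b,g,r=p[...,0],p[...,1],p[...,2]
    u0,v0=map(int,proj(im,[.587,.092,.085]));print(n,u0,v0)
    for v in range(v0-6,v0+7): print(v,' '.join('%d,%d,%d'%tuple(p[v,u]) for u in range(u0-6,u0+7)))
E
```

```text
red 296 240 244 [[0.5749, 0.0943], [0.5751, 0.0913], [0.575, 0.0928]]
red 297 240 244 [[0.5754, 0.0943], [0.5757, 0.0913], [0.5756, 0.0928]]
red 298 240 244 [[0.576, 0.0943], [0.5762, 0.0913], [0.5761, 0.0928]]
red 299 240 244 [[0.5765, 0.0943], [0.5768, 0.0913], [0.5767, 0.0928]]
red 300 240 244 [[0.5771, 0.0943], [0.5773, 0.0913], [0.5772, 0.0927]]
red 301 243 244 [[0.5778, 0.0926], [0.5779, 0.0914], [0.5778, 0.092]]
red 302 243 244 [[0.5783, 0.0926], [0.5784, 0.0914], [0.5784, 0.092]]
red 303 243 244 [[0.5789, 0.0926], [0.579, 0.0914], [0.5789, 0.092]]
red 304 243 245 [[0.5794, 0.0926], [0.5796, 0.0908], [0.5795, 0.0917]]
red 305 243 245 [[0.58, 0.0926], [0.5801, 0.0908], [0.5801, 0.0917]]
red 306 243 246 [[0.5805, 0.0927], [0.5807, 0.0902], [0.5806, 0.0914]]
red 307 243 245 [[0.5811, 0.0927], [0.5812, 0.0909], [0.5812, 0.0918]]
red 308 242 245 [[0.5816, 0.0933], [0.5818, 0.0909], [0.5817, 0.0921]]
red 309 242 245 [[0.5821, 0.0933], [0.5823, 0.0909], [0.5822, 0.0921]]
red 310 242 245 [[0.5827, 0.0933], [0.5829, 0.0909], [0.5828, 0.0921]]
red 311 242 245 [[0.5832, 0.0933], [0.5834,
[... 4582 characters left out ...]
2,69 47,61,91 55,73,104 66,87,110 77,100,118 85,114,134 101,138,162 120,158,183 136,169,189 147,174,190 150,174,189 150,172,185 148,169,182
199 45,58,72 49,71,95 58,81,104 67,86,103 69,96,112 68,109,133 76,126,155 90,139,168 108,150,174 125,161,183 136,168,187 142,169,184 146,169,182
200 45,62,74 51,79,98 60,87,106 67,87,99 64,93,109 59,102,126 58,108,135 65,114,141 78,129,157 96,149,180 111,159,189 124,162,185 136,165,183
201 46,63,73 51,80,97 61,88,106 68,87,98 63,91,106 56,96,118 52,95,119 54,99,123 62,119,150 74,142,179 85,151,188 100,153,185 116,159,185
202 46,61,71 51,79,95 61,87,104 67,86,98 62,89,104 55,93,114 51,91,113 52,95,117 57,111,139 63,129,164 69,139,175 78,145,181 91,154,190
```

The pointer is at y 0.0922–0.0929 and the mark at 0.0930, with 70.4 mm drawn out. The button is still squeezed at 27 N, so I'm handing in.

```bash
python3 -c "
from station import ctrl
print(ctrl.finish_job())"
```

```text
the job is handed in; nothing more can be done
None
```

I seated the plate fully in the gauge slot with its scale face toward the robot and let go of it, then drew the arm out about 70 mm. The pointer measured within about 1 mm of the blue mark, and I handed the job in with the button still squeezed at about 27 N, slightly above the suggested 15–25 N.

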